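# Seat the raised sample cup under the incubator's push-latch cover

## Task

Press the near edge of the milk sample incubator's cover so that it pops open, and push the sample cup that stands up inside down until it is fully home like its neighbour. Then press the cover down again until it latches shut and let go. Only press: do not lift or carry anything, and leave the jars, bottles and glassware where they stand.

Things in the scene. Friction and masses are not known exactly. Their poses are not given: they have to be found in the camera images.
- incubator: white bench incubator, fixed; housing 230 (x, front to back) x 270 (y) x 90 mm tall. Origin: centre of its underside; x to its back, y to its left seen from the robot, z up. Under the cover is a well: x -74 to +67, y -72 to +72 mm, floor 60 mm above the bench, 30 mm below the rim. A black latch block 12 x 14 mm, 9 mm tall, stands on its floor at x -57, y 0
- cover (a joint): flat grey cover 137 (x) x 140 (y) x 8 mm, hinged along its back edge, spring-loaded, with a push-push latch. 0 = latched shut (top 102 mm above the bench), 1.1 rad = sprung fully open, near edge up and back. Pressed to its stop at -0.076 rad (near edge 10 mm below shut; about 4 N at the mark) and let go, it changes over: a shut cover springs open, an open one stays latched at 0
- hinge (a point): point on the cover's hinge axis at mid width, level with the underside of the shut cover: x +65, y 0, z +94 mm in the incubator's frame; the axis runs along the incubator's y. Shut the open cover by pushing its outer (upper, back) face round this axis, at most about 5 N near the edge, down to the stop; each further full press would open it again
- cover_press (a point): small dark round mark to press on the cover's upper face, mid width, 107 mm from the hinge axis and 30 mm from the near edge; moves with the cover. When it opens the cover follows the finger up by itself: draw the finger away upwards and towards the robot
- cover_edge (a point): middle of the cover's near edge on its upper face, 137 mm from the hinge; moves with the cover
- cup_a (a joint): how far one of the two sample cups is pushed in: about 0 to 0.003 m = standing up (top 20 mm above the well's floor), 0.014 = fully home at its stop (top 6 mm above the floor). It slides straight down with about 4 N of friction and stays where it is left; it cannot come out
- cup_b (a joint): the same for the other cup. One cup stands up at the start, the other is home; either may be the left or the right one
- cup_a_top (a point): centre of the white top of cup_a, a disc 26 mm in diameter. The cups stand in the well at x -45, y +36 and y -36 mm in the incubator's frame, 29 mm behind the well's front wall; both are hidden until the cover is open. With the cover open its edge stands back at x +3 mm, 216 mm above the bench
- cup_b_top (a point): the same for cup_b
- jar_left: small lidded glass jar, 34 mm wide, 30 mm tall, loose on the housing's top left of the cover; origin under its centre; leave alone
- jar_right: the same kind of jar, loose on the housing's top right of the cover; leave alone
- beaker: glass beaker 68 mm wide, 85 mm tall, loose on the bench; origin under its centre; leave alone
- flask: round flask 104 mm wide, 180 mm tall, loose on the bench; origin under its centre; leave alone
- blue_bottle: blue plastic bottle 72 mm wide, 240 mm tall, loose on the bench; origin under its centre; leave alone
- green_bottle: green glass bottle 70 mm wide, 250 mm tall, loose on the bench; origin under its centre; leave alone
- dropper: amber bottle 34 mm wide, 75 mm tall, loose on the bench; origin under its centre; leave alone
- stopper: white stopper 36 mm wide, 22 mm tall, loose on the bench in front; origin under its centre; leave alone

How it is judged:
On the way, in this order (a step that is already met when the one before it is completed fails the run):
1. the cover has sprung open (over 0.95 rad) (value of joint cover above 0.95 rad), for 0.2 s.
2. both cups are home while the cover is open (value of joint each of cup_a, cup_b above 0.012 m and value of joint cover above 0.7 rad), for 0.2 s.
3. the cover is shut and latched, the fingers off it (value of joint cover between -0.02 and 0.02 rad and contact force between the fingers and incubator below 0.2 N), for 0.3 s.
At the end, for the whole second after the job is handed in: the cover is latched shut (within 0.02 rad of 0) and at rest, and both cups are home (pushed in more than 12 of 14 mm) (value of joint cover between -0.02 and 0.02 rad and value of joint each of cup_a, cup_b above 0.012 m and velocity of joint cover below 0.05 rad/s); the robot touches nothing.
It fails at once if a cup was pulled up (value of joint cup_a below -0.004 m or value of joint cup_b below 0.008 m).
It fails at once if a bystander was lifted, carried or knocked away (moved over 25 mm) (distance of any of jar_left, jar_right, beaker, flask, blue_bottle, green_bottle, dropper, stopper from where it was at the start of the episode above 0.025 m).
It also fails if it takes over 56 s, if anything falls off the work surface, if the arm or the gripper's body presses on something with over 40 N, if the wrist force passes 120 N, or if a joint passes its speed limit or range.

## Robot

A 6-joint arm with a two-finger parallel gripper is mounted at the origin on the work surface. World frame = base frame: x ahead of the robot, y to its left, z up, the work surface at z = 0. Lengths are in m, angles in rad, forces in N, time in s.
With the tool pointing down it reaches from about 0.325 to 0.775 m from the base axis. Payload 9.3 kg.
Tool frame: the origin (TCP) lies at the very end of the fingers, on their centre line; the grasp point (between the pads) lies 19 mm behind it; z points along the fingers, y is the direction in which the jaws open and shut (so a half turn about z gives the same grasp; the last joint's range is limited). The gripper opens to 85 mm and grips with 20 to 120 N. Pads are 22 mm wide; open, the fingers measure 114 mm over their backs; the gripper's body (76 mm by 85 mm) begins 54 mm behind the grasp point. The pads swing forward as they close: fully open they stand 13 mm farther back than shut.
Start: joints at [-1.337, 0.259, 0.021, 1.334, 0, 1.418], TCP at [0.207, -0.509, 0.231] pointing down, gripper open.
Joint ranges: [-3.04, 3.04], [-0.91, 1.82], [-1.04, 1.36], [-1.92, 1.95], [-1.52, 1.45], [-3.14, 3.14]. Speed limits (rad/s): [2.22, 2.22, 2.79, 3.14, 3.14, 3.14].

## Interface

Orientations are given as [roll, pitch, yaw] about the fixed x, y, z axes, in that order (R = Rz(yaw) Ry(pitch) Rx(roll)).
In Python, from plant import bot gives the robot as it stands. Calls block until the motion is done:
- bot.move_pose(position, orientation): joint-space move of the TCP to a pose.
- bot.line_to(position, ori=None, max_speed=0.15, guard=None): straight line of the TCP; ori=None keeps the orientation; max_speed is the mean speed in m/s. With guard (N) it stops when the force on the tool has changed by that much, and returns True; else False.
- bot.movej(angles): joint-space move.
- bot.command_gripper(opening, strength=None): opening from 0.0 (shut) to 1.0 (fully open); strength is the grip in N (None keeps the last); returns when the fingers have stopped.
- bot.hold(seconds).
- bot.ik(position, orientation): joint angles nearest the present ones, or None.
- bot.get_image(name): name is "scene" or "side" or "wrist"; returns a dict with "image" (420x560x3 uint8, red, green, blue), "vfov" (degrees; the focal length in pixels is half the picture's height over the tangent of half this angle, whatever the lens; pixels are square), "cx", "cy" (the principal point, pixels), "distortion" ([k1, k2, p1, p2, k3] as OpenCV has them; the pictures are not rectified), "rvec" (rotation vector, rad) and "tvec" (3), from world to camera coordinates, as OpenCV has them. Camera axes: x right, y down, z forward; pixel columns grow to the right and rows downward; lengths in m; the calibration is good to about 2 mm. A picture is of the moment at which its call begins. There is no depth.
A pose or a line that the arm cannot do raises bot.IKError and nothing moves.
- bot.close_job(): hands the job in, once; it reports no verdict.
Readings, each from a call of its own:
- bot.get_time_s(): time.
- bot.get_qpos(): joint angles.
- bot.get_joint_vel(): joint speeds.
- bot.get_tau(): joint torques, N m.
- bot.get_ee_pos(): TCP position.
- bot.get_orientation(): TCP orientation.
- bot.get_wrist_force(): force on the tool from outside, world axes, zero at the start.
- bot.get_ft_torque(): the same for the moment, N m.
- bot.get_gripper_width(): opening from 0.0 (shut) to 1.0 (fully open).
Only numpy, scipy, OpenCV 4.12 (cv2) and the standard library are available. Lean on these libraries where they do the work, as an engineer would, in place of code of your own. Each camera call takes 0.05 s, during which the arm holds its last target.

## Working session

There is one attempt and no reset: what is moved stays moved. The work goes in short steps, each a Python script; the robot and the scene stay as the last script left them, time stands still between calls to the robot, and variables do not carry over. Pictures are saved under pics/ and viewed, and the job is handed in when it is done.

```bash
ls; mkdir -p pics
python3 - <<'E'
from plant import bot
import cv2
for n in ["scene","side","wrist"]:
    d=bot.get_image(n); cv2.imwrite(f"pics/{n}0.png",d["image"][:,:,::-1])
    print(n,d["vfov"],d["cx"],d["cy"],d["distortion"],d["rvec"],d["tvec"])
print(bot.get_time_s(),bot.get_ee_pos(),bot.get_orientation(),bot.get_gripper_width())
E
```

```text
pics
scene 50.84339674267329 277.1309099485525 208.34590329893254 [-0.12259964  0.          0.          0.          0.        ] [ 2.03798123  0.98366583 -0.47162502] [-0.34797981 -0.17160589  1.47775382]
side 56.69206371058511 278.9754359578816 207.57252547139686 [-0.07669167  0.          0.          0.          0.        ] [ 0.68810984 -2.43581367  1.34937471] [0.45516366 0.23264155 0.72907261]
wrist 65.76831046381493 274.6076242284754 209.66995823232006 [-0.03117935  0.          0.          0.          0.        ] [-2.36705918  1.59096978  0.27061728] [-0.54890061 -0.04317248  0.38224276]
0.15 [ 0.20742121 -0.50918476  0.23083889] [-3.14065336e+00 -1.54425721e-04  3.86807022e-01] 1.0012541016398007
```

View pics/scene0.png

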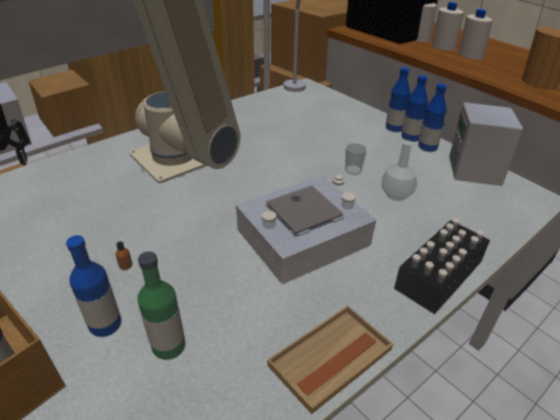

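View pics/side0.png

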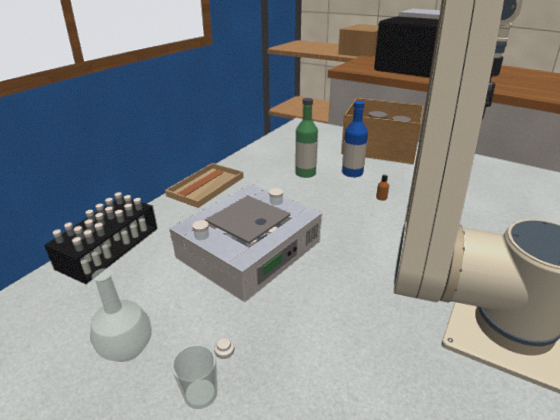

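View pics/wrist0.png

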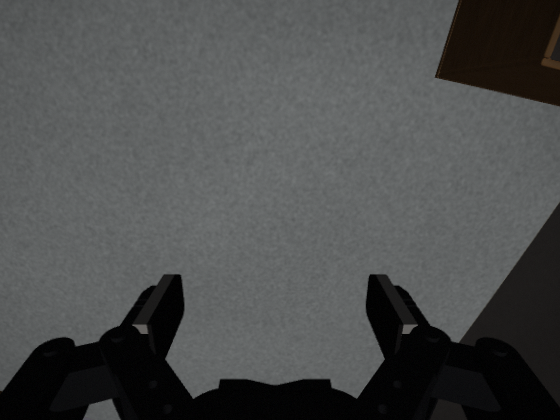

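The scene view shows the incubator around (305,225), with the dark mark near (296,199). In the side view the incubator is around (248,237), with the mark near (261,222). I'll enlarge both to get the corners.

Run:
```python
import cv2
a=cv2.imread("pics/scene0.png")[170:280,225:385]; cv2.imwrite("pics/sc_z.png",cv2.resize(a,None,fx=5,fy=5,interpolation=cv2.INTER_CUBIC))
a=cv2.imread("pics/side0.png")[175:295,165:330]; cv2.imwrite("pics/si_z.png",cv2.resize(a,None,fx=4.8,fy=4.8,interpolation=cv2.INTER_CUBIC))
```

```text
(no output)
```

View pics/sc_z.png

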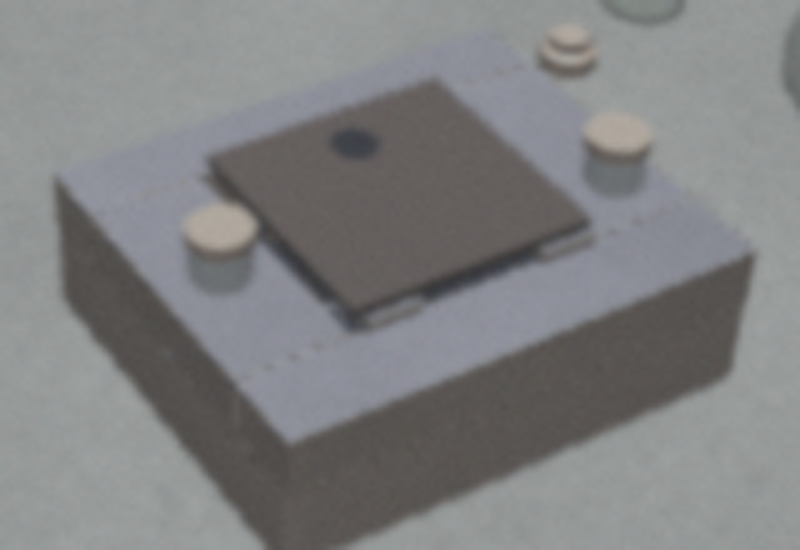

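View pics/si_z.png

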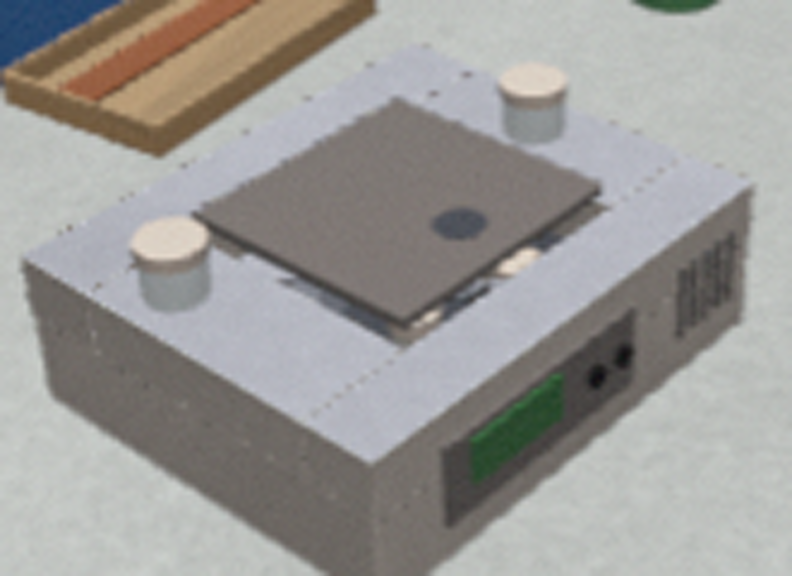

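```bash
cat > h.py <<'E'
import numpy as np, cv2
from plant import bot
def cal(n,d=None):
    d=d or bot.get_image(n)
    f=210/np.tan(np.radians(d["vfov"])/2)
    return dict(K=np.array([[f,0,d["cx"]],[0,f,d["cy"]],[0,0,1.]]),D=np.array(d["distortion"],float),R=cv2.Rodrigues(np.array(d["rvec"],float))[0],t=np.array(d["tvec"],float),img=d["image"])
def ray(c,uv):
    p=cv2.undistortPoints(np.array(uv,float).reshape(-1,1,2),c["K"],c["D"]).reshape(-1,2)
    d=np.c_[p,np.ones(len(p))]@c["R"]
    return -c["R"].T@c["t"], d/np.linalg.norm(d,axis=1)[:,None]
def onz(c,uv,z):
    o,d=ray(c,uv); return o+d*((z-o[2])/d[:,2])[:,None]
def tri(c1,u1,c2,u2):
    o1,d1=ray(c1,u1);o2,d2=ray(c2,u2);out=[]
    for a,b in zip(d1,d2):
        s=np.linalg.lstsq(np.c_[a,-b],o2-o1,rcond=None)[0]
        p,q=o1+s[0]*a,o2+s[1]*b; out.append(np.r_[(p+q)/2,np.linalg.norm(p-q)])
    return np.array(out)
def proj(c,P):
    return cv2.projectPoints(np.array(P,float).reshape(-1,1,3),cv2.Rodrigues(c["R"])[0],c["t"],c["K"],c["D"])[0].reshape(-1,2)
E
python3 - <<'E'
from h import *
np.set_printoptions(precision=4,suppress=True)
S=cal("scene");I=cal("side")
zs=lambda p:(np.array(p,float)+.5)/5-.5+[225,170]
zi=lambda p:(np.array(p,float)+.5)/4.8-.5+[165,175]
hs=zs([(57,178),(495,35),(752,252),(290,442)]); hi=zi([(24,260),(375,463),(750,188),(415,43)])
print(onz(S,hs,.09));print(onz(I,hi,.09))
cs=zs([(210,158),(435,78),(590,222),(358,312)]); ci=zi([(602,187),(405,322),(195,210),(398,97)])
A=onz(S,cs,.102);B=onz(I,ci,.102)
print(A);print(B);print(tri(S,cs,I,ci))
ms,mi=zs([(355,144)]),zi([(460,224)])
print(onz(S,ms,.102),onz(I,mi,.102),tri(S,ms,I,mi))
print(proj(S,[0,0,0]),proj(I,[0,0,0]))
E
```

```text
[[ 0.4518 -0.0522  0.09  ]
 [ 0.4917  0.2159  0.09  ]
 [ 0.7104  0.1819  0.09  ]
 [ 0.6736 -0.0816  0.09  ]]
[[ 0.7074  0.1863  0.09  ]
 [ 0.4831  0.2152  0.09  ]
 [ 0.4461 -0.044   0.09  ]
 [ 0.6733 -0.0815  0.09  ]]
[[ 0.4988  0.0095  0.102 ]
 [ 0.5153  0.148   0.102 ]
 [ 0.6542  0.1237  0.102 ]
 [ 0.6356 -0.01    0.102 ]]
[[ 0.4993  0.0088  0.102 ]
 [ 0.5176  0.1452  0.102 ]
 [ 0.6535  0.1254  0.102 ]
 [ 0.6335 -0.0109  0.102 ]]
[[ 0.4991  0.0092  0.1023  0.    ]
 [ 0.5166  0.1466  0.1032  0.0001]
 [ 0.6539  0.1245  0.1014  0.0006]
 [ 0.6345 -0.0104  0.1017  0.0022]]
[[0.5345 0.0752 0.102 ]] [[0.5397 0.0703 0.102 ]] [[0.5374 0.073  0.1045 0.0006]]
[[173.9693 157.4718]] [[512.8324 327.1006]]
```

Run:
```python
from h import *
np.set_printoptions(precision=4,suppress=True)
S=cal("scene");I=cal("side");W=cal("wrist")
zs=lambda p:(np.array(p,float)+.5)/5-.5+[225,170]
zi=lambda p:(np.array(p,float)+.5)/4.8-.5+[165,175]
jl,jr=zs([(617,132)]),zs([(220,228)])
print("jars",onz(S,np.r_[jl,jr],.12), onz(I,zi([(170,240),(533,85)]),.12))
# bottles: cap tops two views, blue, green, dropper
print(tri(S,[(76,242),(149,260),(120,244)],I,[(358,104),(307,102),(384,178)]))
# flask mouth, beaker, stopper
print(tri(S,[(405,147)],I,[(102,277)]), onz(S,[(355,168),(338,181)],.0), onz(I,[(197,392),(224,350)],0))
o=-W["R"].T@W["t"]; print("wristcam",o,W["R"])
q=bot.get_qpos();print(q)
u=np.array([np.cos(-.142),np.sin(-.142)]);v=np.array([-u[1],u[0]])
O=np.array([.5796,.0672])
for P in np.r_[onz(S,np.r_[jl,jr],.12), onz(I,zi([(170,240),(533,85)]),.12)]:
  d=P[:2]-O; print(d@u,d@v)
```

```text
jars [[ 0.6259  0.1694  0.12  ]
 [ 0.565  -0.0358  0.12  ]] [[ 0.6273  0.1695  0.12  ]
 [ 0.5631 -0.0309  0.12  ]]
[[ 0.5296 -0.4513  0.2344  0.0041]
 [ 0.6603 -0.3665  0.2409  0.0023]
 [ 0.3884 -0.3406  0.0693  0.0044]]
[[0.6063 0.4165 0.1693 0.0062]] [[0.4211 0.4348 0.    ]
 [0.4414 0.3355 0.    ]] [[0.4352 0.4172 0.    ]
 [0.4499 0.3272 0.    ]]
wristcam [ 0.286  -0.4768  0.3748] [[ 0.3774 -0.926  -0.0005]
 [-0.8745 -0.3566  0.3288]
 [-0.3047 -0.1236 -0.9444]]
[-1.3366  0.2587  0.0214  1.3337 -0.      1.4182]
0.03139240235237332 0.10769104180065982
0.0001203268127086733 -0.10401024007711165
0.03271631428122883 0.10800067738897903
-0.002444234337014248 -0.0994817987640013
```

The two views agree. The cover corners triangulate to z = 101–103 mm against the 102 given, and the sides come out at about 137 × 139 mm. The mark is within 1 mm of its predicted position. I'll use origin (0.5796, 0.0672) and yaw −0.142. Next I'll check reach for every planned pose, then go to the press.

```bash
cat >> h.py <<'E'
YAW=-0.142;O=np.array([.5796,.0672,0])
Rz=np.array([[np.cos(YAW),-np.sin(YAW),0],[np.sin(YAW),np.cos(YAW),0],[0,0,1]])
def inc(x,y,z): return O+Rz@np.array([x,y,z])/1000      # mm incubator -> world m
def ori(p): return [np.pi,p,np.pi+YAW]
def tip(x,y,z,p): return inc(x+11*np.cos(p),y,z+11*np.sin(p))  # lowest robot-side corner of the shut fingers at x,y,z
def save(n,f):
    c=cal(n); cv2.imwrite(f"pics/{f}.png",c["img"][:,:,::-1]); return c
def arc(th,r=118,lift=8):
    return 65-r*np.cos(th)+lift*np.sin(th), 94+r*np.sin(th)+lift*np.cos(th)
E
python3 - <<'E'
from h import *
np.set_printoptions(precision=3,suppress=True)
for p in (.3,):
  for a in [(-50,0,150),(-50,0,90),(-130,0,220),(-45,36,66),(-45,-36,66),(-45,36,130),(-120,0,260)]:
    print(a,bot.ik(tip(*a,p),ori(p)))
for th in (1.2,1.1,.6,0,-.08):
  x,z=arc(th); print(th,bot.ik(tip(x,0,z,0),ori(0)))
print(bot.ik(tip(-100,0,280,0),ori(0)),bot.ik(tip(60,0,280,0),ori(0)))
print(bot.ik([.13,-.42,.33],bot.get_orientation()),bot.ik([.15,-.44,.33],bot.get_orientation()))
E
```

```text
(-50, 0, 150) [ 0.003  0.113 -0.418  0.743 -0.043  0.139]
(-50, 0, 90) [ 0.003  0.17  -0.522  0.581 -0.043  0.139]
(-130, 0, 220) [ 0.034 -0.062 -0.412  0.925 -0.052  0.168]
(-45, 36, 66) [ 0.078  0.225 -0.523  0.53  -0.064  0.21 ]
(-45, -36, 66) [-0.077  0.19  -0.572  0.51  -0.019  0.062]
(-45, 36, 130) [ 0.078  0.159 -0.418  0.701 -0.064  0.21 ]
(-120, 0, 260) [ 0.03  -0.061 -0.308  1.028 -0.05   0.164]
1.2 [-0.036  0.392  0.156  1.335  0.     0.106]
1.1 [-0.034  0.374  0.118  1.315  0.     0.108]
0.6 [-0.025  0.313 -0.066  1.192  0.     0.117]
0 [-0.019  0.317 -0.237  1.017  0.     0.123]
-0.08 [-0.019  0.324 -0.253  0.994  0.     0.123]
[-0.008  0.159  0.014  1.426  0.     0.134] [-0.041  0.438  0.414  1.546  0.     0.101]
[-1.462  0.056  0.02   1.535 -0.     1.293] [-1.423  0.1    0.069  1.54  -0.     1.332]
```

Run:
```python
from h import *
np.set_printoptions(precision=4,suppress=True)
bot.line_to([.15,-.44,.34],max_speed=.3)
bot.command_gripper(0.0,40)
q=np.array(bot.ik(tip(-110,0,240,.3),ori(.3)))
bot.movej(q)
print(bot.get_time_s(),bot.get_ee_pos(),tip(-110,0,240,.3))
bot.line_to(tip(-48,0,125,.3),max_speed=.2)
save("scene","sc1");save("side","si1")
print(bot.get_time_s(),bot.get_ee_pos(),bot.get_wrist_force(),bot.get_gripper_width())
```

```text
4.0083 [0.4814 0.0807 0.2434] [0.4811 0.0813 0.2433]
4.9083 [0.5428 0.0725 0.1296] [0.1983 0.1141 0.4569] 0.0003172211531085017
```

View pics/si1.png

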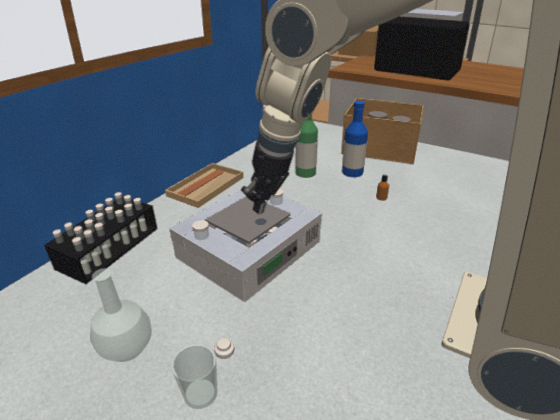

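View pics/sc1.png

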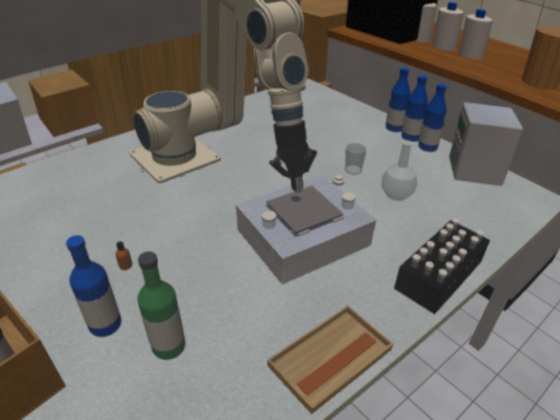

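Fingertip is above the mark (side ≈ (261,212), scene ≈ (298,188)) and the wrist leans towards the robot as planned. Now pressing.

Run:
```python
from h import *
np.set_printoptions(precision=4,suppress=True)
bot.line_to(tip(-48,0,105,.3),max_speed=.1)
g=bot.line_to(tip(-48,0,89,.3),max_speed=.03,guard=12)
print(g,bot.get_ee_pos(),tip(-48,0,93.4,.3),bot.get_wrist_force())
bot.line_to(tip(-75,0,125,.3),max_speed=.12)
bot.line_to(tip(-150,0,230,.3),max_speed=.25)
bot.hold(.4)
save("scene","sc2");save("side","si2");save("wrist","wr2")
print(bot.get_time_s(),bot.get_ee_pos(),bot.get_wrist_force())
```

```text
True [0.5428 0.0726 0.096 ] [0.5425 0.0725 0.0967] [0.8546 0.1203 2.8608]
7.425 [0.4416 0.0869 0.2331] [ 0.0007  0.2606 -0.724 ]
```

View pics/si2.png

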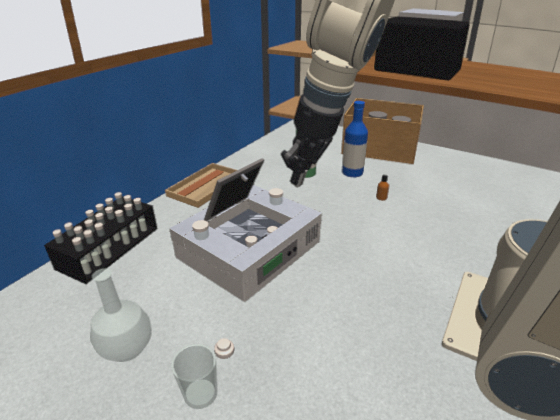

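View pics/wr2.png

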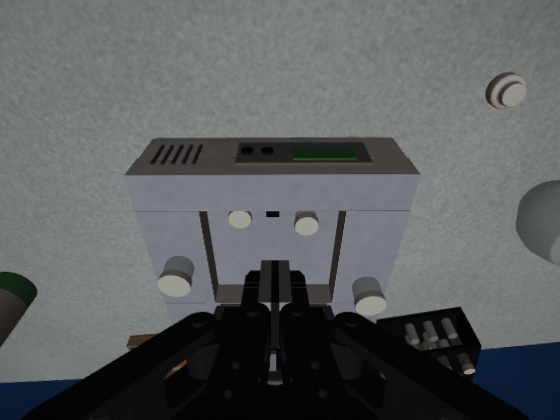

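The cover is fully open. Both cup tops are visible in the wrist view at ≈ (240,218) and (306,222), and in the side view at ≈ (272,231) and (251,241). I'll get their heights by casting rays onto the known cup axes and by triangulating across the two views.

Run:
```python
from h import *
np.set_printoptions(precision=1,suppress=True)
W=cal("wrist");I=cal("side")
a=W["img"][195:245,220:330];b=I["img"][222:258,235:290]
cv2.imwrite("pics/z2.png",np.vstack([cv2.resize(a,(770,350),interpolation=3),cv2.resize(b[:,:],(385,252),interpolation=3).repeat(1,0) if 0 else cv2.copyMakeBorder(cv2.resize(b,(385,252),interpolation=3),0,0,0,385,0)])[:,:,::-1])
for y in (36,-36):
  for z in (66,80):
    print(y,z,proj(W,inc(-45,y,z)),proj(I,inc(-45,y,z)))
def cents(img,r0,r1,c0,c1):
    s=img[r0:r1,c0:c1].astype(int); m=((s[...,0]-s[...,2]>5)&(s[...,0]>120)).astype(np.uint8)
    n,l,st,ce=cv2.connectedComponentsWithStats(m)
    return [(st[i,4],st[i,2:4],ce[i]+[c0,r0]) for i in range(1,n) if st[i,4]>15]
print(cents(W["img"],195,245,220,330));print(cents(I["img"],222,258,235,290))
```

```text
36 66 [[307.1 218.8]] [[250.9 243.2]]
36 80 [[308.2 227. ]] [[250.6 238. ]]
-36 66 [[241.  218.8]] [[272.2 228.7]]
-36 80 [[239.9 226.9]] [[272.1 223.7]]
[(np.int32(248), array([23, 16], dtype=int32), array([239.6, 220.2])), (np.int32(284), array([24, 16], dtype=int32), array([306.6, 226.8]))]
[(np.int32(54), array([11,  7], dtype=int32), array([271.3, 228.6])), (np.int32(97), array([12, 11], dtype=int32), array([250.6, 240.1])), (np.int32(98), array([28, 21], dtype=int32), array([278.7, 247.9]))]
```

View pics/z2.png

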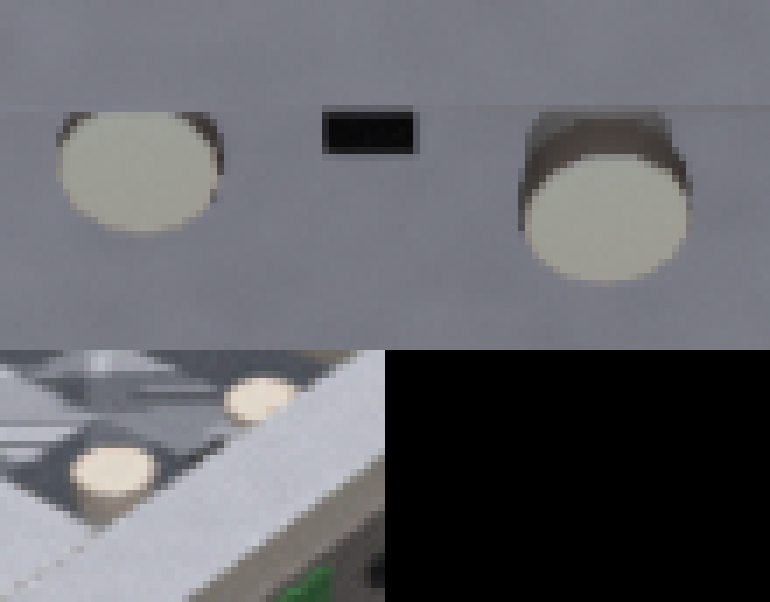

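The left cup (y +36) is the one standing. Its wrist-view centroid (306.6,226.8) matches the z = 80 mm prediction of (308.2,227.0), and the right cup matches z = 66 mm. Pushing the left cup now.

Run:
```python
from h import *
np.set_printoptions(precision=4,suppress=True)
p=.3
bot.line_to(tip(-47,36,120,p),max_speed=.2)
print(bot.get_wrist_force())
bot.line_to(tip(-47,36,85,p),max_speed=.1)
print(bot.get_wrist_force(),bot.get_ee_pos())
g=bot.line_to(tip(-47,36,63,p),max_speed=.03,guard=14)
e=bot.get_ee_pos();print(g,e,"corner z",1000*e[2]-11*np.sin(p),bot.get_wrist_force())
bot.line_to(tip(-47,36,120,p),max_speed=.15)
bot.line_to(tip(-150,0,230,p),max_speed=.25)
W=save("wrist","wr3");I=save("side","si3")
print(bot.get_time_s())
for z in (66,80): print(z,[proj(c,inc(-45,y,z)) for c in (W,I) for y in (36,-36)])
for c,(r0,r1,c0,c1) in ((W,(195,245,220,330)),(I,(222,258,235,290))):
    s=c["img"][r0:r1,c0:c1].astype(int); m=((s[...,0]-s[...,2]>5)&(s[...,0]>120)).astype(np.uint8)
    n,l,st,ce=cv2.connectedComponentsWithStats(m)
    print([(st[i,4],ce[i]+[c0,r0]) for i in range(1,n) if st[i,4]>15])
cv2.imwrite("pics/z3.png",cv2.resize(W["img"][190:260,200:350],(750,350),interpolation=3)[:,:,::-1])
```

```text
[-0.0433  0.5234  0.0561]
[-0.332   0.54    0.4238] [0.5486 0.108  0.089 ]
True [0.5492 0.1081 0.068 ] corner z 64.74503856519095 [-4.713  -0.1317 10.2198]
11.0167
66 [array([[307.1276, 219.0935]]), array([[240.918 , 219.0856]]), array([[250.9267, 243.1587]]), array([[272.2063, 228.6847]])]
80 [array([[308.1988, 227.286 ]]), array([[239.8111, 227.278 ]]), array([[250.6297, 238.0464]]), array([[272.1037, 223.7116]])]
[(np.int32(252), array([239.4921, 220.3929])), (np.int32(275), array([305.6364, 219.7527]))]
[(np.int32(53), array([271.3962, 228.5283])), (np.int32(106), array([277.8679, 248.4717])), (np.int32(60), array([250.0833, 242.8667]))]
```

View pics/si3.png

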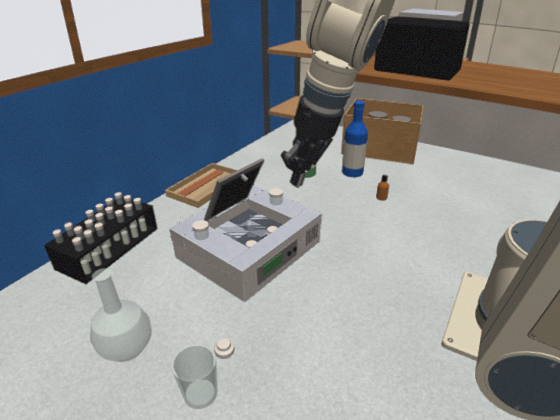

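View pics/z3.png

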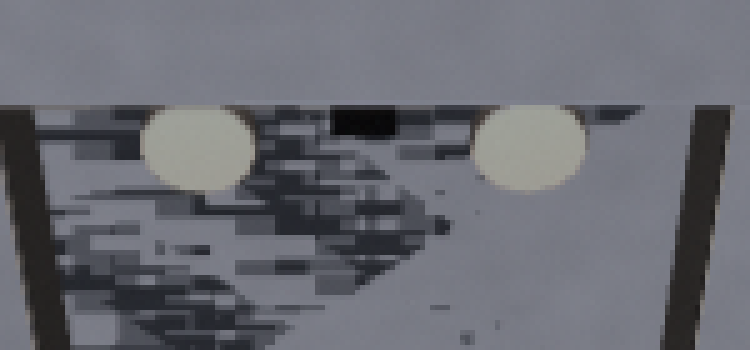

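Both cup tops are now at the home height: wrist centroid rows are 219.8 and 220.4, against 219.1 predicted. The cover is still open. Next I'll pass over its edge and swing it shut from behind.

Run:
```python
from h import *
np.set_printoptions(precision=3,suppress=True)
bot.line_to(tip(-100,0,275,0),ori=ori(0),max_speed=.2)
bot.line_to(tip(45,0,275,0),max_speed=.25)
x,z=arc(1.1,118,24)
bot.line_to(tip(x,0,z,0),max_speed=.15)
save("side","si4");print(bot.get_time_s(),bot.get_ee_pos(),tip(x,0,z,0),bot.get_wrist_force())
```

```text
12.9417 [0.623 0.061 0.212] [0.623 0.061 0.21 ] [ 1.075  0.651 -0.125]
```

View pics/si4.png

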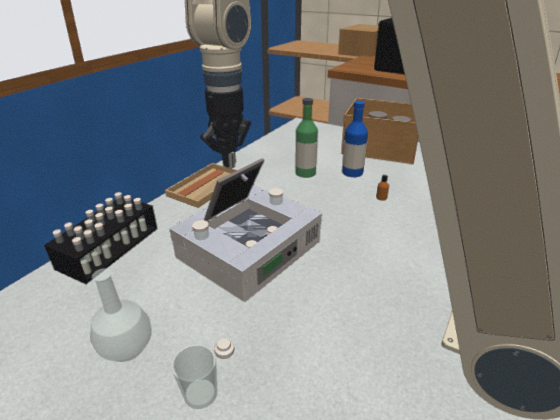

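The shut fingers stand behind the open cover, tip at ≈ (230,167), clear of its edge at ≈ (262,163). Now swinging it shut and pressing once.

Run:
```python
from h import *
np.set_printoptions(precision=3,suppress=True)
ok=True
for th in np.arange(1.05,0.19,-.17):
    x,z=arc(th)
    g=bot.line_to(tip(x,0,z,0),max_speed=.1,guard=14)
    print(round(th,2),g,bot.get_ee_pos()-tip(x,0,z,0),bot.get_wrist_force(),bot.get_time_s())
    if g: ok=False;break
if ok:
    x,z=arc(.1)
    bot.line_to(tip(x,0,z,0),max_speed=.08)
    g=bot.line_to(tip(-53,0,88,0),max_speed=.03,guard=13)
    print("press",g,bot.get_ee_pos(),bot.get_wrist_force())
    bot.line_to(tip(-56,0,125,0),max_speed=.1)
    bot.line_to(tip(-120,0,240,0),max_speed=.25)
save("side","si5");save("scene","sc5");print(bot.get_time_s(),bot.get_wrist_force())
```

```text
1.05 False [ 0.001 -0.     0.001] [ 1.543 -0.241  2.364] 13.3083
0.88 False [ 0.001 -0.     0.001] [ 1.654 -1.237  2.079] 13.6583
0.71 False [ 0. -0.  0.] [ 1.799 -0.838  2.522] 14.0083
0.54 False [ 0. -0.  0.] [ 1.123 -0.083  3.26 ] 14.3583
0.37 False [ 0. -0.  0.] [-0.156  0.111  4.154] 14.7083
0.2 False [0. 0. 0.] [-2.225  0.703  3.28 ] 15.0583
press True [0.538 0.073 0.094] [-3.887  0.089 12.987]
17.2667 [-0.024 -0.892 -0.227]
```

View pics/si5.png

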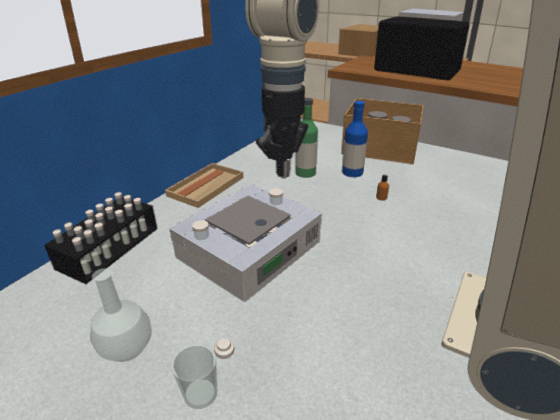

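View pics/sc5.png

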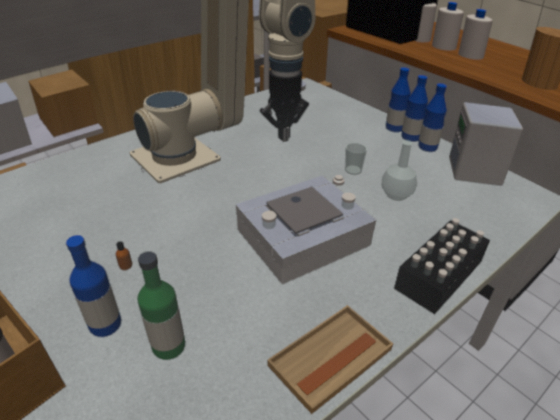

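The cover looks shut, with the mark at side ≈ (261,222), as at the start. I'll compare against the start pictures and then hand in.

Run:
```python
from h import *
bot.hold(.5)
for n,(r0,r1,c0,c1) in (("scene",(175,280,230,385)),("side",(180,295,165,330))):
    c=save(n,n+"6"); a=cv2.imread(f"pics/{n}0.png")[r0:r1,c0:c1].astype(int); b=c["img"][r0:r1,c0:c1,::-1].astype(int)
    d=np.abs(a-b).max(2); print(n,"px differing >25:",(d>25).sum(),"of",d.size)
    a=cv2.imread(f"pics/{n}0.png").astype(int);d=np.abs(a-c["img"][:,:,::-1]).max(2)
    for (x,y) in ([(76,290),(163,320),(124,258),(355,158),(400,180),(338,181),(268,217),(348,199)] if n=="scene" else [(307,145),(355,145),(383,188),(197,378),(120,325),(224,347),(201,229),(276,195)]):
        print((d[y-12:y+12,x-10:x+10]>30).sum(),end=" ")
    print()
print(bot.get_wrist_force(),bot.get_time_s())
```

```text
scene px differing >25: 12 of 16275
0 0 0 0 0 0 0 0 
side px differing >25: 200 of 18975
79 0 0 0 0 0 0 3 
[-0.03274714 -0.63167114 -0.42981606] 17.8667
```

Run:
```python
import cv2,numpy as np
a=cv2.imread("pics/side0.png").astype(int)[180:295,165:330];b=cv2.imread("pics/side6.png").astype(int)[180:295,165:330]
d=(np.abs(a-b).max(2)>25).astype(np.uint8)
n,l,s,c=cv2.connectedComponentsWithStats(d)
for i in range(1,n):
    if s[i,4]>5: print(s[i,:]+[165,180,0,0,0])
f=lambda x:cv2.resize(x.astype(np.uint8)[25:90,20:145],(780,290) if 0 else (560,290),interpolation=3)
cv2.imwrite("pics/z6.png",np.vstack([f(a),f(b)]))
```

```text
[276 207   6   3   8]
[235 210  56  37 152]
[258 223   8   3   9]
```

View pics/z6.png

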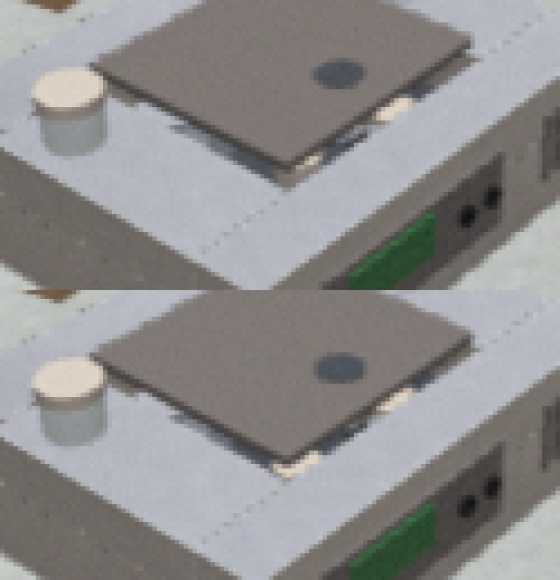

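The mark looks up to 1 px lower in the side view than at the start. I'll measure the mark and the cover corner precisely before handing in.

Run:
```python
from h import *
np.set_printoptions(precision=2,suppress=True)
S=save("scene","scene7");I=save("side","side7")
def mark(img,win):
    r0,r1,c0,c1=win; s=cv2.resize(img[r0:r1,c0:c1],None,fx=8,fy=8,interpolation=cv2.INTER_CUBIC).astype(int)
    m=((s[...,2]-s[...,0])>2).astype(np.uint8) & (s.sum(2)<260)
    n,l,st,ce=cv2.connectedComponentsWithStats(m.astype(np.uint8)); i=1+np.argmax(st[1:,4])
    return (ce[i]+.5)/8-.5+[c0,r0],st[i,4]/64
res={}
for tag in ("0","7"):
    a,na=mark(cv2.imread(f"pics/scene{tag}.png")[:,:,::-1],(192,206,286,306))
    b,nb=mark(cv2.imread(f"pics/side{tag}.png")[:,:,::-1],(214,228,250,269))
    print(tag,a,na,b,nb,tri(S,[a],I,[b])*1000)
for th in (0,-.076,.05,-.02,.02):
    P=inc(65-107*np.cos(th)+8*np.sin(th),0,94+107*np.sin(th)+8*np.cos(th)); print(th,proj(S,P),proj(I,P))
# vertical shift of cover patch by phase correlation
for n,w in (("scene",(185,232,265,345)),("side",(195,242,203,292))):
    r0,r1,c0,c1=w
    g=[cv2.cvtColor(cv2.imread(f"pics/{n}{t}.png"),6)[r0:r1,c0:c1].astype(np.float64) for t in "07"]
    print(n,cv2.phaseCorrelate(*g,cv2.createHanningWindow((c1-c0,r1-r0),cv2.CV_64F)))
```

```text
0 [295.42 198.25] 38.640625 [260.3  221.34] 37.375 [[537.1   73.2  104.61   1.48]]
7 [295.38 198.93] 40.28125 [260.29 222.39] 35.625 [[536.85  73.56 102.14   1.73]]
0 [[295.88 199.33]] [[260.33 222.11]]
-0.076 [[295.7  201.85]] [[260.55 225.18]]
0.05 [[296.08 197.73]] [[260.08 220.03]]
-0.02 [[295.82 199.98]] [[260.41 222.93]]
0.02 [[295.95 198.68]] [[260.24 221.28]]
scene ((0.0904870978671184, 0.24574972090614366), 1.018829625369741)
side ((0.18590907714897753, 0.5115139956166921), 0.9930034995684657)
```

The mark is now at z = 102.1 mm, which is the latched-shut height of 102. At the start it measured 104.6, so the cover probably rested slightly high then. Nothing is touching the cover, so I'm handing in.

Run:
```python
from h import *
a=cv2.imread("pics/side6.png").astype(int);b=cv2.imread("pics/side7.png").astype(int)
print("moving px",(np.abs(a-b).max(2)[180:295,165:330]>20).sum())
print(bot.get_joint_vel().max() if hasattr(bot.get_joint_vel(),'max') else bot.get_joint_vel())
bot.close_job();print(bot.get_time_s())
```

```text
moving px 0
0.001879941540842754
the job is handed in; nothing more can be done
the job is handed in; nothing more can be done
```

The job is handed in, and by my last checks all three steps are done. It took about 18 s of robot time against the 56 s limit. No verdict is reported, so this rests on my own measurements.

- **Opening:** I pressed the mark once with the shut fingers to its stop (12 N guard) and drew away up and towards the robot. The pictures showed the cover standing fully open.
- **Cup:** The left cup (y +36) was the one standing up. I pushed it down until the force rose at its stop, with the fingertip at about 65 mm (home is 66 mm). In the wrist view its top then sat level with its neighbour's.
- **Closing:** I swung the cover shut from behind at about 3–5 N, pressed once to the stop (13 N) and let go. The mark then measured 102.1 mm high against 102 mm for latched shut. Pictures taken just before handing in showed no movement around the incubator.
- **Bystanders:** The jars, bottles and glassware showed no change between the first and last pictures. The one difference, at the green bottle in the side view, I put down to the gripper hanging in front of it.

Two checks did not agree exactly:

- **Start height:** Before the first press the mark measured 104.6 mm, about 2.5 mm higher than at the end. The cover probably rested slightly high at the start, or it is image error; the rays from the two views miss each other by 1.5–1.7 mm.
- **Final angle:** The two cameras put the closed cover at about +0.012 and −0.007 rad. Both are within the ±0.02 rad allowed.

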